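# Click the cure timer round to its pointer and start it

### The arm

A 6-joint arm with a two-finger parallel gripper is mounted at the origin on the work surface. World frame = base frame: x ahead of the robot, y to its left, z up, the work surface at z = 0. Lengths are in m, angles in rad, forces in N, time in s.
With the tool pointing down it reaches from about 0.275 to 0.825 m from the base axis. Payload 5.2 kg.
Tool frame: the origin (TCP) lies at the very end of the fingers, on their centre line; the grasp point (between the pads) lies behind it (arm.grasp_offset is the z of the grasp point in the tool frame, in m); z points along the fingers, y is the direction in which the jaws open and shut (so a half turn about z gives the same grasp; the last joint's range is limited). The gripper opens to 93 mm and grips with 3 to 60 N. Pads are 15 mm wide; open, the fingers measure 128 mm over their backs; the gripper's body (75 mm by 188 mm) begins 65 mm behind the grasp point.
Start: joints at [-1.491, 0.259, 1.535, -0, 1.348, -0.203], TCP at [0.153, -0.528, 0.219] pointing down, gripper open.
Joint ranges: [-3.14, 3.14], [-0.91, 2.08], [0.19, 2.58], [-1.22, 4.36], [0.22, 2.71], [-3.12, 3.12]. Speed limits (rad/s): [2.57, 2.57, 3.14, 3.14, 3.14, 3.14].

### API

Orientations are given as a 3x3 rotation matrix whose columns are the frame's x, y, z axes.
In Python, from cell import sensors, capture, camera_model, arm gives the robot as it stands.
- The arm moves only by the tool drive_tool, never from a script. Its argument "commands" is a list of rows, each a list of 5 numbers: the shift along the tool's x, y, z in cm, then the turn about the tool's z in rad, then the gripper's target within -1 to 1 (shut at 1, half-way at 0, fully open at -1). A call has 1 to 5 rows; each row is the pose to reach, as a shift and turn from the pose commanded when the call began, along the tool's axes at that moment; what a row does not reach only later rows make up. A row lasts 1/10 s, in which the tool goes at most 50 mm and 8.59 degrees, less where a joint would pass 70% of its speed; a pose out of reach is approached as far as the arm can. A call with a gripper value outside its range is refused whole. The fingers move at their own pace and stop on an object; "squeeze" is the grip in N (left out, the last holds). Time passes only in rows, so rows that repeat a pose let the fingers close. It gives the time, the measured TCP pose, the force and the opening at its end, in the units of the state.
- sensors.read_state(): the state, without advancing time (a new reading comes with each control period).
- capture(name): name is "scene" or "top" or "wrist"; returns the picture (420x560x3 uint8, blue, green, red); there is no depth.
- camera_model(name): a dict with "intrinsics" (3x3 intrinsics, pixels), "R" (3x3) and "t" (3): a world point X has camera coordinates R X + t. Camera axes: x right, y down, z forward; pixel columns grow to the right and rows downward; lengths in m; the calibration is good to about 2 mm. The wrist camera is an equidistant fisheye: a pixel r from the principal point sees the ray r / f radians off the axis. A picture is of the moment at which its call begins: read the wrist's pose just before it. camera_model takes no time and is no camera call; for the wrist camera it gives the pose at the moment of the call.
- arm.close_job(): hands the job in, once; it reports no verdict.
The state is a dict: "t": time; "joints": joint angles; "dq": joint speeds; "joint_efforts": joint torques, N m; "tool_pos": TCP position; "orientation": TCP orientation; "ft_force": force on the tool from outside, world axes, zero at the start; "moment": the same for the moment, N m; "finger_gap": finger opening in m.
Only numpy, scipy, OpenCV 4.12 (cv2) and the standard library are available. Lean on these libraries where they do the work, as an engineer would, in place of code of your own. Each camera call takes 0.05 s, during which the arm holds its last target.

### The job

Set the cure timer: with a fingertip, flick the edge of the star-shaped thumbwheel clockwise (seen from above), click by click, until the rib carrying the steel ridge rests in line with the dark steel pointer on the console, without clicking past it. Then press the round start button fully down and let it come up again. Only touch the wheel and the button: do not pick up, push or knock over the loose parts, jar or key set standing around, and finish clear of everything.

Things in the scene. Friction and masses are not known exactly. Their poses are not given: they have to be found in the camera images.
- console: Low pale grey timer box fixed to the counter, 155 mm (its x) by 250 mm (its y), 36 mm high. Origin on the counter directly under the wheel's axis; x points away from the robot side towards the pointer, y to the left, z up. The box reaches from x = -35 to +120 mm and y = -125 to +125 mm, so the wheel overhangs its front edge. On the box's left rear corner stands a loose resin part; the start button is at its right rear.
- wheel (a joint): Angle of the star-shaped black thumbwheel about its upright axis, rad, growing clockwise seen from above. 0 = the steel ridge in line with the pointer (the wanted setting). It starts 2 to 4 clicks short (about -1.57, -2.36 or -3.14; it settles into a click in the first half second). 8 clicks a turn, 0.785 rad each: a sprung detent holds it and needs about 2 N at the rib ends to push over; once past half a click it snaps on into the next one, where it stays.
- wheel_centre (a point): Point on the wheel's axis at the height of its top face, 64 mm above the counter. The wheel is 18 mm thick (underside 46 mm above the counter, 10 mm over the box): a disc of radius 36 mm with 8 straight radial ribs 7 mm wide reaching out to radius 50 mm, every 45 degrees, full thickness, with open gaps between them. At rest in a click one rib points along the console's +x (at the pointer) and one along -x (to the front).
- ridge_end (a point): Outer end of the steel ridge (6 mm wide, standing 6 mm above the wheel's top) that runs from the hub out along one rib; point on the wheel's top face at radius 46 mm on that rib's centre line.
- pointer_tip (a point): Wheel-side end, at the top, of the dark steel pointer blade fixed on the box behind the wheel (30 mm long, 7 mm wide, 22 mm high, top 58 mm above the counter); it lies 61 mm from the wheel's axis along the console's +x.
- start (a joint): Travel of the spring start button, m: 0 up, 0.006 fully down (about 5 N). It springs back up when let go.
- start_top (a point): Centre of the top face of the round white start button (28 mm across) in its grey housing; it is pressed straight down.
- resin_ring: Loose stepped resin bush, 36 mm across, 26 mm high, standing on the box's left rear. Origin under its centre. Leave alone.
- clip_a: Loose resin angle clip, 50 x 22 x 30 mm, on the dark mat. Leave alone.
- clip_b: Loose resin angle clip, 50 x 22 x 30 mm, on the counter in front and to the left of the wheel. Leave alone.
- resin_cone: Loose resin cone, 32 mm across, 30 mm high, on the dark mat. Leave alone.
- jar: Round glass jar with screw lid, 68 mm across, 85 mm high, right of the box. Leave alone.
- hex_set: Hex key set in its holder, about 90 x 40 mm, 62 mm high, right of the box and nearer the robot. Leave alone.

How it is judged:
By the outcome, as a careful person would: the job done as asked, in the order asked, and still so for the second after the job is handed in, with the robot touching nothing.
It also fails if it takes over 58 s, if anything falls off the work surface, if the arm or the gripper's body presses on something with over 40 N, if the wrist force passes 120 N, or if a joint passes its speed limit or range.

## Working session

There is one attempt and no reset: what is moved stays moved. The work goes in short steps, Python scripts to look and compute and a tool call to move; the robot and the scene stay as the last step left them, time stands still between calls to the robot, and variables do not carry over. Pictures are saved under pics/ and viewed, and the job is handed in when it is done.

Besides the shell and the picture viewer there is one more tool, called as name(argument=value, ...) on one line, values as JSON. drive_tool: Moves the arm, as the interface text tells. Its arguments: {"type":"object","properties":{"commands":{"type":"array","items":{"type":"array","items":{"type":"number"}}},"squeeze":{"type":"number"}},"required":["commands"]}

```bash
mkdir -p pics; ls; python3 - <<'E'
from cell import sensors, capture, camera_model, arm
import cv2,numpy as np
s=sensors.read_state(); print({k:np.round(v,3).tolist() for k,v in s.items()}, arm.grasp_offset)
for n in("scene","top"):
    cv2.imwrite(f"pics/{n}0.png",capture(n)); m=camera_model(n); print(n,m)
E
```

```text
pics
{'t': 0.0, 'joints': [-1.491, 0.259, 1.536, -0.0, 1.348, -0.203], 'dq': [0.001, 0.002, 0.001, 0.001, 0.001, 0.001], 'joint_efforts': [0.001, -43.73, -28.4, 0.072, 0.041, -0.0], 'tool_pos': [0.153, -0.528, 0.218], 'orientation': [[0.96, 0.279, -0.0], [0.279, -0.96, 0.002], [0.0, -0.002, -1.0]], 'ft_force': [0.053, 0.61, -0.615], 'moment': [0.025, -0.003, 0.033], 'finger_gap': 0.093} -0.0188
scene {'intrinsics': array([[514.05642277,   0.        , 279.86698305],
       [  0.        , 514.05642277, 212.72529927],
       [  0.        ,   0.        ,   1.        ]]), 'R': array([[-0.52399975,  0.851613  ,  0.01340004],
       [ 0.73740789,  0.46148965, -0.49321081],
       [-0.42620872, -0.24856105, -0.86980661]]), 't': array([ 0.22827607, -0.4444702 ,  1.44955569])}
top {'intrinsics': array([[454.49253414,   0.        , 277.18541965],
       [  0.        , 454.49253414, 210.3743502 ],
       [  0.        ,   0.        ,   1.        ]]), 'R': array([[-0.02969654, -0.99950889, -0.01000484],
       [-0.98185102,  0.03104469, -0.18709569],
       [ 0.1873144 ,  0.00426717, -0.98229074]]), 't': array([0.08608136, 0.59478523, 0.84183745])}
```

View pics/scene0.png

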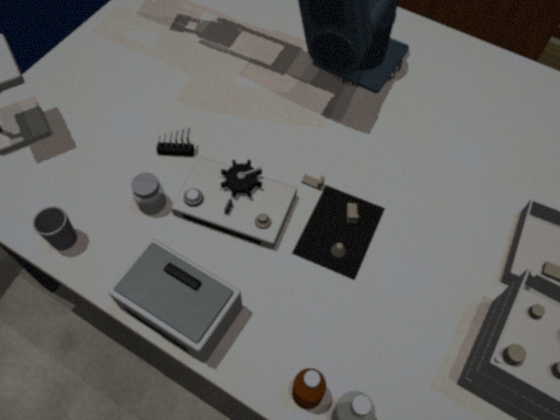

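View pics/top0.png

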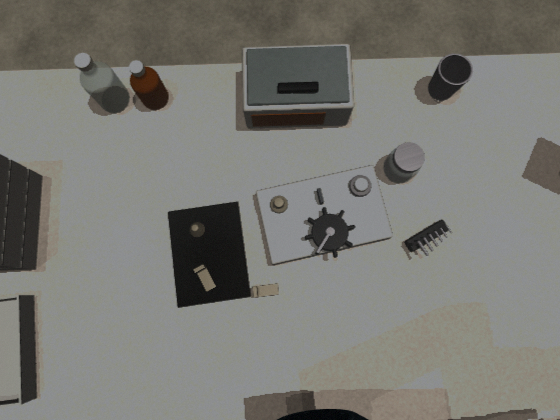

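The scene view shows the console mid-frame with the wheel near (242,178). In the top view the wheel is at about (330,232), the pointer at (320,196), the button at (361,185) and the ridge points down to about (319,251). I'll zoom in to measure.

```bash
python3 - <<'E'
import cv2,numpy as np
i=cv2.imread("pics/top0.png")[140:290,240:460]
i=cv2.resize(i,None,fx=3.6,fy=3.6,interpolation=cv2.INTER_CUBIC)
cv2.imwrite("pics/topz.png",np.clip(i*1.4,0,255).astype(np.uint8))
i=cv2.imread("pics/scene0.png")[110:260,120:340]
cv2.imwrite("pics/scenez.png",np.clip(cv2.resize(i,None,fx=3.6,fy=3.6,interpolation=cv2.INTER_CUBIC)*1.3,0,255).astype(np.uint8))
E
```

```text
(no output)
```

View pics/topz.png

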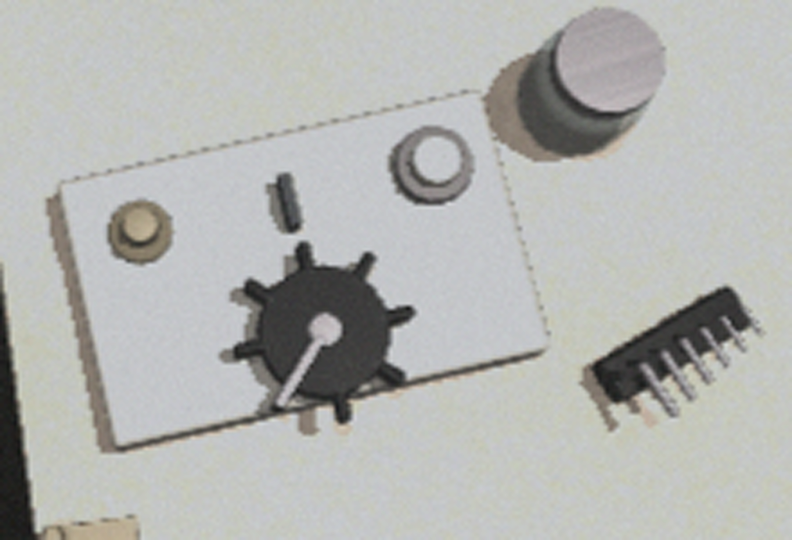

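View pics/scenez.png

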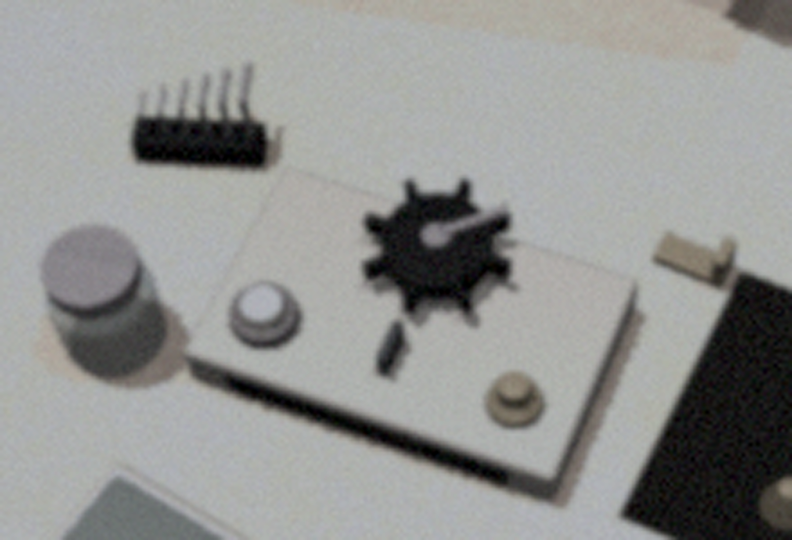

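```bash
cat > h.py <<'E'
from cell import sensors, capture, camera_model, arm
import cv2,numpy as np
def ray(n,uv,m=None):
    m=m or camera_model(n); K=m["intrinsics"];R=m["R"];t=m["t"]
    d=np.array([(uv[0]-K[0,2])/K[0,0],(uv[1]-K[1,2])/K[1,1],1.])
    if n=="wrist":
        r=np.hypot(d[0],d[1]); d=np.array([d[0]/r*np.sin(r),d[1]/r*np.sin(r),np.cos(r)]) if r>1e-9 else np.array([0,0,1.])
    return -R.T@t, R.T@d
def onz(n,uv,z,m=None):
    c,d=ray(n,uv,m); return c+d*(z-c[2])/d[2]
def proj(n,X,m=None):
    m=m or camera_model(n); K=m["intrinsics"];p=m["R"]@np.asarray(X)+m["t"]
    if n=="wrist":
        r=np.hypot(p[0],p[1]);a=np.arctan2(r,p[2]);q=p[:2]/r*a
    else: q=p[:2]/p[2]
    return q[0]*K[0,0]+K[0,2],q[1]*K[1,1]+K[1,2]
E
python3 - <<'E'
from h import *
z=3.6
T=lambda u,v:(240+(u+.5)/z-.5,140+(v+.5)/z-.5); S=lambda u,v:(120+(u+.5)/z-.5,110+(v+.5)/z-.5)
for nm,h,a,b in [("hub",.070,T(325,328),S(435,235)),("ridge",.070,T(277,406),S(507,210)),("ptr_tip",.058,T(293,228),S(402,325)),("btn",.06,T(437,160),S(264,302)),("boxFL",.036,T(118,445),S(636,283)),("boxRL",.036,T(62,185),S(553,480)),("boxRR",.036,T(480,92),S(193,355)),("boxFR",.036,T(547,350),S(285,168)),("hexc",.05,T(660,345),S(200,140)),("jar",.085,T(610,58),S(90,265)),("clipb",.02,T(85,530),S(695,257)),("ring",.026,T(141,222),S(516,385))]:
    p=onz("top",a,h);q=onz("scene",b,h)
    c1,d1=ray("top",a);c2,d2=ray("scene",b)
    A=np.stack([d1,-d2],1);l=np.linalg.lstsq(A,c2-c1,rcond=None)[0]
    X=(c1+d1*l[0]+c2+d2*l[1])/2
    print(nm,p[:2].round(4),q[:2].round(4),"tri",X.round(4),np.linalg.norm(c1+d1*l[0]-c2-d2*l[1]).round(4))
m=camera_model("wrist");print(m)
E
```

```text
hub [ 0.5514 -0.0327] [ 0.5542 -0.0326] tri [ 0.5521 -0.0336  0.0664] 0.0011
ridge [ 0.5104 -0.0051] [ 0.5142 -0.0046] tri [ 0.5112 -0.006   0.065 ] 0.0012
ptr_tip [ 0.609  -0.0193] [ 0.6141 -0.0178] tri [ 0.6107 -0.0203  0.0508] 0.0007
btn [ 0.6444 -0.1003] [ 0.6466 -0.0987] tri [ 0.6451 -0.1007  0.0564] 0.0006
boxFL [0.4949 0.0805] [0.4986 0.0827] tri [0.4952 0.0808 0.03  ] 0.0003
boxRL [0.6425 0.1082] [0.6458 0.1119] tri [0.6436 0.1094 0.0298] 0.002
boxRR [ 0.6894 -0.1319] [ 0.6911 -0.1246] tri [ 0.6898 -0.1304  0.0303] 0.0058
boxFR [ 0.5401 -0.1587] [ 0.5448 -0.1604] tri [ 0.5415 -0.1616  0.0305] 0.0034
hexc [ 0.5392 -0.2169] [ 0.5634 -0.2136] tri [ 0.5449 -0.2311  0.0148] 0.0063
jar [ 0.6921 -0.1929] [ 0.6921 -0.1921] tri [ 0.692  -0.1927  0.0847] 0.0007
clipb [0.4497 0.1004] [0.4516 0.1006] tri [0.4499 0.1002 0.0174] 0.0006
ring [0.6218 0.0641] [0.5977 0.0546] tri [0.6141 0.0648 0.0608] 0.0016
{'intrinsics': array([[325.1922621 ,   0.        , 282.10631682],
       [  0.        , 325.1922621 , 211.80125433],
       [  0.        ,   0.        ,   1.        ]]), 'R': array([[ 2.79955841e-01, -9.60012587e-01, -7.48425938e-04],
       [-9.28143293e-01, -2.70861259e-01,  2.55311977e-01],
       [-2.45305431e-01, -7.07814325e-02, -9.66858436e-01]]), 't': array([-0.54901498, -0.02994265,  0.39036661])}
```

drive_tool(commands=[[4,-3.7,0,0,1],[8,-7.4,0,0,1],[12,-11.1,0,0,1],[16,-14.8,0,0,1],[19,-17.3,0,0,1]], squeeze=10)

```text
t: 0.6
tool_pos: [0.2842, -0.3128, 0.2183]
orientation: [[0.961, 0.278, -0.0], [0.278, -0.961, 0.001], [-0.0, -0.001, -1.0]]
ft_force: [1.3, -0.9, 0.5]
finger_gap: 0.0575
```

drive_tool(commands=[[4,-3.6,0,0,1],[8,-7.3,0,0,1],[12,-10.9,0,0,1],[16,-14.6,0,0,1],[19,-17.3,0,0,1]])

```text
t: 1.1
tool_pos: [0.4148, -0.0996, 0.2187]
orientation: [[0.96, 0.279, 0.0], [0.279, -0.96, -0.0], [0.0, 0.0, -1.0]]
ft_force: [-0.1, -1.0, 0.7]
finger_gap: 0.0175
```

drive_tool(commands=[[2.6,-2.3,0,-0.14,1],[2.6,-2.3,0,-0.28,1],[2.6,-2.3,0,-0.42,1],[2.6,-2.3,0,-0.56,1],[2.6,-2.3,0,-0.7,1]])

```text
t: 1.6
tool_pos: [0.4327, -0.0719, 0.2183]
orientation: [[0.549, 0.836, -0.001], [0.836, -0.549, 0.0], [-0.0, -0.001, -1.0]]
ft_force: [-0.4, 0.0, 0.3]
finger_gap: 0.0003
```

drive_tool(commands=[[0,0,0,-0.14,1],[0,0,0,-0.28,1],[0,0,0,-0.42,1],[0,0,0,-0.56,1],[0,0,0,-0.588,1]])

```text
t: 2.1
tool_pos: [0.4326, -0.0722, 0.2183]
orientation: [[-0.002, 1.0, -0.001], [1.0, 0.002, 0.0], [0.0, -0.001, -1.0]]
ft_force: [-0.1, -1.1, 0.4]
finger_gap: 0.0004
```

```bash
python3 - <<'E'
from h import *
import pickle
m=camera_model("wrist");i=capture("wrist");pickle.dump(m,open("w1.pkl","wb"));cv2.imwrite("pics/w1.png",i)
cv2.imwrite("pics/w1z.png",cv2.convertScaleAbs(cv2.resize(i,(800,600),interpolation=cv2.INTER_CUBIC),alpha=1.3))
t=capture("top");cv2.imwrite("pics/top1.png",t)
E
```

```text
(no output)
```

View pics/w1z.png

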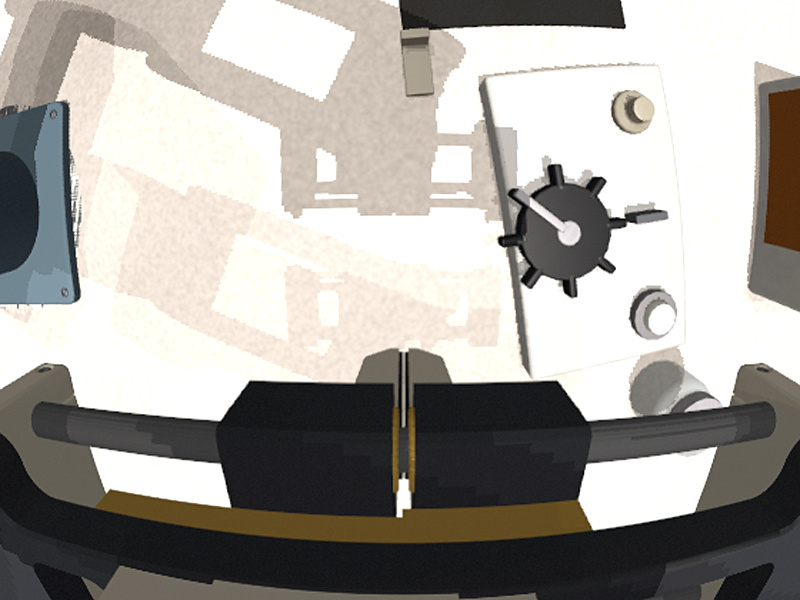

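The wrist view shows the wheel's hub at about (569,233) in the 800 px frame, the ridge tip at (516,191), the pointer tip at (626,217), the button top at (661,313) and the closed fingertips near (403,350).

```bash
python3 - <<'E'
from h import *
import pickle
m=pickle.load(open("w1.pkl","rb"));s=800/560
i=cv2.imread("pics/w1.png")
W=lambda u,v:((u+.5)/s-.5,(v+.5)/s-.5)
for nm,h,a in [("hub",.070,(569,233)),("ridge",.070,(515,190)),("front rib end",.064,(500,241)),("ribrear",.064,(624,223)),("ptr_tip",.058,(627,218)),("btn",.056,(661,313)),("boxFL",.036,(482,80)),("boxRL",.036,(661,66)),("boxFR",.036,(528,376)),("boxRR",.036,(686,342))]:
    print(nm,onz("wrist",W(*a),h,m)[:2].round(4))
print("tcp px",np.array(proj("wrist",[.4326,-.0722,.2183],m))*s)
c=-m["R"].T@m["t"];print(c)
for z in(.2183,.2283,.2383,.2483):
  for uv in ((357,382),(448,382),(388,350),(424,350)):
    print(z,uv,(onz("wrist",W(*uv),z,m)-[.4326,-.0722,.2183]).round(4))
z=cv2.resize(i[225:300,220:340],None,fx=6,fy=6);cv2.imwrite("pics/tip.png",cv2.convertScaleAbs(z,alpha=1.8))
z=cv2.resize(i[90:260,330:500],None,fx=3.5,fy=3.5,interpolation=cv2.INTER_CUBIC);cv2.imwrite("pics/wz.png",z)
E
```

```text
hub [ 0.5506 -0.0328]
ridge [ 0.5094 -0.0043]
front rib end [ 0.5012 -0.0408]
ribrear [ 0.5977 -0.0239]
ptr_tip [ 0.6031 -0.0204]
btn [ 0.6459 -0.0963]
boxFL [0.4915 0.0791]
boxRL [0.6462 0.1102]
boxFR [ 0.5383 -0.1569]
boxRR [ 0.6927 -0.1299]
tcp px [402.28505555 370.2146409 ]
[ 0.43243593 -0.00052208  0.38508616]
0.2183 (357, 382) [-0.0179 -0.0051  0.    ]
0.2183 (448, 382) [ 0.018 -0.005 -0.   ]
0.2183 (388, 350) [-0.0056  0.0085  0.    ]
0.2183 (424, 350) [0.0082 0.0085 0.    ]
0.2283 (357, 382) [-0.0169 -0.0005  0.01  ]
0.2283 (448, 382) [ 0.0169 -0.0004  0.01  ]
0.2283 (388, 350) [-0.0053  0.0123  0.01  ]
0.2283 (424, 350) [0.0077 0.0123 0.01  ]
0.2383 (357, 382) [-0.0158  0.0041  0.02  ]
0.2383 (448, 382) [0.0158 0.0042 0.02  ]
0.2383 (388, 350) [-0.0049  0.0161  0.02  ]
0.2383 (424, 350) [0.0072 0.0161 0.02  ]
0.2483 (357, 382) [-0.0147  0.0087  0.03  ]
0.2483 (448, 382) [0.0147 0.0088 0.03  ]
0.2483 (388, 350) [-0.0046  0.0199  0.03  ]
0.2483 (424, 350) [0.0067 0.0199 0.03  ]
```

View pics/tip.png

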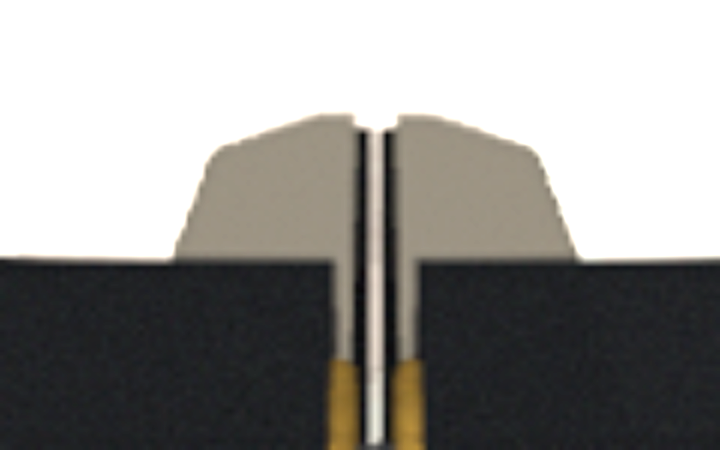

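View pics/wz.png

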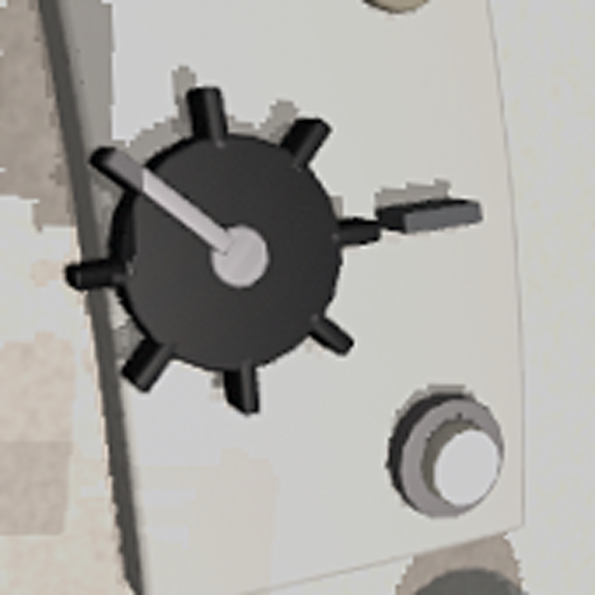

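Both views agree: wheel centre ≈ (0.551, -0.033), console yaw ≈ 10.5°, and the ridge is on the front-left rib, so it needs 3 clicks. I'll descend in front of the wheel.

drive_tool(commands=[[1.2,2.2,4.5,0,1],[1.2,2.2,9,0,1],[1.2,2.2,13,0,1],[1.2,2.2,16,0,1],[1.2,2.2,17.1,0,1]])

```text
t: 2.7
tool_pos: [0.4527, -0.0594, 0.0449]
orientation: [[0.003, 1.0, -0.005], [1.0, -0.003, 0.002], [0.002, -0.005, -1.0]]
ft_force: [-0.4, -0.5, 0.9]
finger_gap: 0.0005
```

drive_tool(commands=[[0,1,0,0,1],[0,2,0,0,1],[0,3,0,0,1],[0,3.8,0,0,1],[0,4.1,0,0,1]])

```text
t: 3.2
tool_pos: [0.498, -0.0606, 0.0487]
orientation: [[-0.0, 1.0, 0.003], [1.0, 0.0, -0.001], [-0.001, 0.003, -1.0]]
ft_force: [-0.5, 0.1, -0.1]
finger_gap: -0.0
```

```bash
python3 - <<'E'
from h import *
i=capture("wrist");print(sensors.read_state()["tool_pos"],sensors.read_state()["ft_force"])
cv2.imwrite("pics/w2z.png",cv2.convertScaleAbs(cv2.resize(i,(800,600),interpolation=cv2.INTER_CUBIC),alpha=1.2))
E
```

```text
[ 0.49765609 -0.06055042  0.04842863] [ 0.5981308  -0.08542806  0.38258851]
```

View pics/w2z.png

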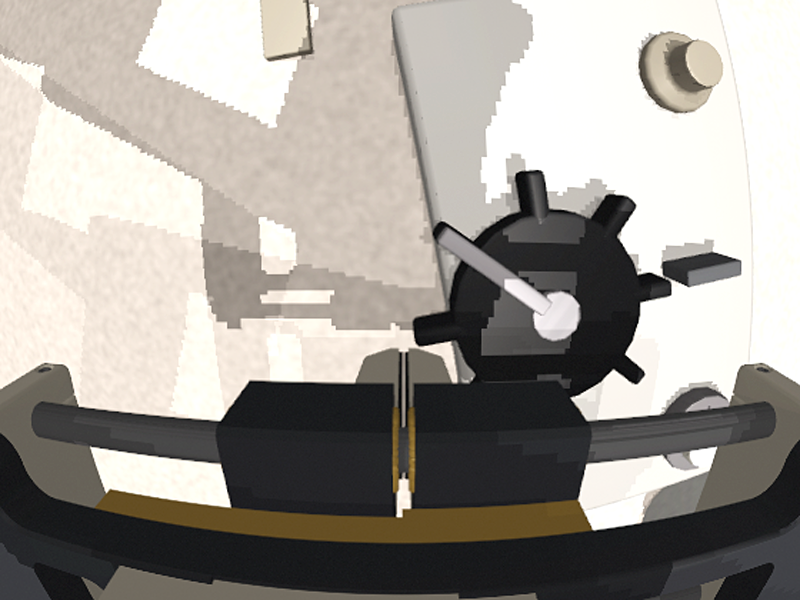

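The finger is in the front-right gap, with no contact force. The ridge still points front-left, with its tip at (440,232). First flick: push +y slowly.

drive_tool(commands=[[0.3,-0.1,0,0,1],[0.6,-0.1,0,0,1],[0.9,-0.1,0,0,1],[1.2,-0.1,0,0,1],[1.5,-0.1,0,0,1]])

```text
t: 3.75
tool_pos: [0.4945, -0.045, 0.0476]
orientation: [[0.0, 1.0, -0.001], [1.0, -0.0, 0.0], [0.0, -0.001, -1.0]]
ft_force: [-0.9, -1.4, -0.2]
finger_gap: 0.0007
```

drive_tool(commands=[[0.3,0,0,0,1],[0.6,0,0,0,1],[0.9,0,0,0,1],[1.2,0,0,0,1],[1.5,0,0,0,1]])

```text
t: 4.25
tool_pos: [0.4952, -0.0299, 0.0478]
orientation: [[-0.0, 1.0, 0.001], [1.0, 0.0, 0.0], [0.0, 0.001, -1.0]]
ft_force: [-0.3, 0.3, 0.2]
finger_gap: 0.0003
```

```bash
python3 - <<'E'
from h import *
i=capture("wrist");print(sensors.read_state()["tool_pos"],sensors.read_state()["ft_force"])
cv2.imwrite("pics/w3z.png",cv2.convertScaleAbs(cv2.resize(i,(800,600),interpolation=cv2.INTER_CUBIC),alpha=1.2))
E
```

```text
[ 0.49508931 -0.02950378  0.04772116] [ 0.55397992  0.27103254 -0.29438975]
```

View pics/w3z.png

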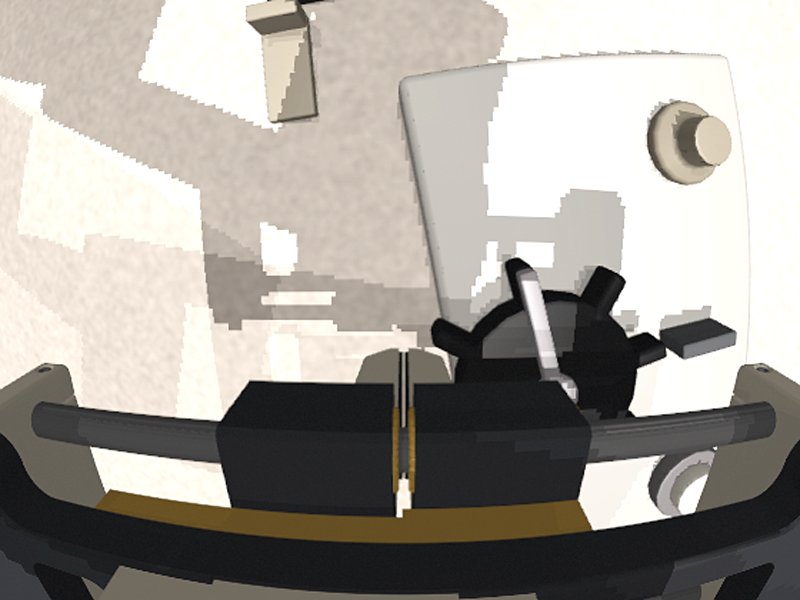

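First click made: the ridge is now on the left rib, tip at about (520,265), and the force is near zero. I'll withdraw, go back and flick again.

drive_tool(commands=[[0,-1,0,0,1],[0,-2,0,0,1],[0,-3,0,0,1],[-1.5,-3.2,0,0,1],[-3.1,-3.2,0,0,1]])

```text
t: 4.8
tool_pos: [0.4614, -0.0612, 0.0477]
orientation: [[-0.001, 1.0, -0.001], [1.0, 0.001, 0.0], [0.0, -0.001, -1.0]]
ft_force: [-0.2, 0.1, 0.2]
finger_gap: 0.0007
```

drive_tool(commands=[[0,0,0,0,1],[0,1,0,0,1],[0,2,0,0,1],[0,3,0,0,1],[0,3.2,0,0,1]])

```text
t: 5.3
tool_pos: [0.4968, -0.0611, 0.0477]
orientation: [[-0.001, 1.0, 0.001], [1.0, 0.001, -0.0], [-0.0, 0.001, -1.0]]
ft_force: [0.0, -1.0, 0.5]
finger_gap: 0.0004
```

drive_tool(commands=[[0.3,0,0,0,1],[0.6,0,0,0,1],[0.9,0,0,0,1],[1.2,0,0,0,1],[1.5,0,0,0,1]])

```text
t: 5.8
tool_pos: [0.4945, -0.046, 0.0476]
orientation: [[-0.0, 1.0, -0.001], [1.0, 0.0, 0.0], [0.0, -0.001, -1.0]]
ft_force: [-1.9, -1.7, -0.2]
finger_gap: 0.0003
```

drive_tool(commands=[[0.3,0,0,0,1],[0.6,0,0,0,1],[0.9,0,0,0,1],[1.2,0,0,0,1],[1.6,0,0,0,1]])

```text
t: 6.3
tool_pos: [0.4953, -0.03, 0.0478]
orientation: [[0.0, 1.0, 0.001], [1.0, -0.0, 0.0], [0.0, 0.001, -1.0]]
ft_force: [0.7, 0.0, -0.6]
finger_gap: 0.0004
```

drive_tool(commands=[[0,-1,0,0,1],[0,-2,0,0,1],[0,-3,0,0,1],[-1.5,-3.2,0,0,1],[-3.1,-3.2,0,0,1]])

```text
t: 6.8
tool_pos: [0.4614, -0.0611, 0.0477]
orientation: [[-0.001, 1.0, -0.001], [1.0, 0.001, 0.0], [0.0, -0.001, -1.0]]
ft_force: [0.2, -0.0, 0.5]
finger_gap: 0.0005
```

```bash
python3 - <<'E'
from h import *
i=capture("wrist");print(sensors.read_state()["tool_pos"],sensors.read_state()["ft_force"])
cv2.imwrite("pics/w4z.png",cv2.convertScaleAbs(cv2.resize(i,(800,600),interpolation=cv2.INTER_CUBIC),alpha=1.2))
E
```

```text
[ 0.46241182 -0.06353027  0.04788638] [ 0.38295575 -1.64234142  0.19849734]
```

View pics/w4z.png

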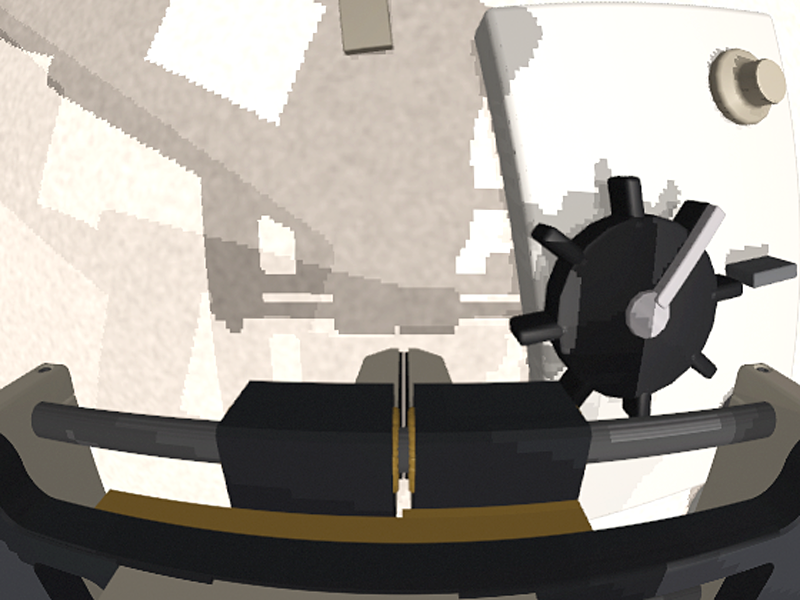

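Second click made: the ridge is on the rib just before the pointer, with its tip at about (715,212) and the pointer at (735,270). One more flick.

drive_tool(commands=[[0,0,0,0,1],[0,1,0,0,1],[0,2,0,0,1],[0,3,0,0,1],[0,3.2,0,0,1]])

```text
t: 7.35
tool_pos: [0.4969, -0.0611, 0.0477]
orientation: [[-0.001, 1.0, 0.001], [1.0, 0.001, -0.0], [-0.0, 0.001, -1.0]]
ft_force: [0.8, 0.9, 0.5]
finger_gap: 0.0006
```

drive_tool(commands=[[0.3,0,0,0,1],[0.6,0,0,0,1],[0.9,0,0,0,1],[1.2,0,0,0,1],[1.5,0,0,0,1]])

```text
t: 7.85
tool_pos: [0.4944, -0.0461, 0.0476]
orientation: [[0.0, 1.0, -0.001], [1.0, -0.0, 0.0], [0.0, -0.001, -1.0]]
ft_force: [-1.8, -2.2, -0.1]
finger_gap: 0.0007
```

drive_tool(commands=[[0.3,0,0,0,1],[0.6,0,0,0,1],[0.9,0,0,0,1],[1.2,0,0,0,1],[1.6,0,0,0,1]])

```text
t: 8.35
tool_pos: [0.4953, -0.03, 0.0478]
orientation: [[0.0, 1.0, 0.001], [1.0, -0.0, 0.0], [0.0, 0.001, -1.0]]
ft_force: [-0.2, 0.3, 0.1]
finger_gap: 0.0006
```

drive_tool(commands=[[0,-1,0,0,1],[0,-2,0,0,1],[0,-3,0,0,1],[-1.5,-3.2,0,0,1],[-3.1,-3.2,0,0,1]])

```text
t: 8.85
tool_pos: [0.4614, -0.0611, 0.0477]
orientation: [[-0.001, 1.0, -0.001], [1.0, 0.001, 0.0], [0.0, -0.001, -1.0]]
ft_force: [-0.3, 0.3, 0.3]
finger_gap: 0.0005
```

drive_tool(commands=[[0,-1,-4,0,1],[0,-2,-8,0,1],[0,-2,-10,0,1],[0,-2,-10,0,1],[0,-2,-10,0,1]])

```text
t: 9.35
tool_pos: [0.4423, -0.0613, 0.1475]
orientation: [[0.0, 1.0, 0.0], [1.0, -0.0, -0.0], [-0.0, 0.0, -1.0]]
ft_force: [-0.3, 0.9, -0.8]
finger_gap: 0.0005
```

```bash
python3 - <<'E'
from h import *
import pickle
m=camera_model("wrist");i=capture("wrist");print(sensors.read_state()["tool_pos"],sensors.read_state()["orientation"][:,0])
pickle.dump(m,open("w5.pkl","wb"));cv2.imwrite("pics/w5.png",i)
cv2.imwrite("pics/w5z.png",cv2.convertScaleAbs(cv2.resize(i,(800,600),interpolation=cv2.INTER_CUBIC),alpha=.95))
E
```

```text
[ 0.44188872 -0.06106827  0.14673348] [2.53794919e-04 9.99999831e-01 5.22689791e-04]
```

View pics/w5z.png

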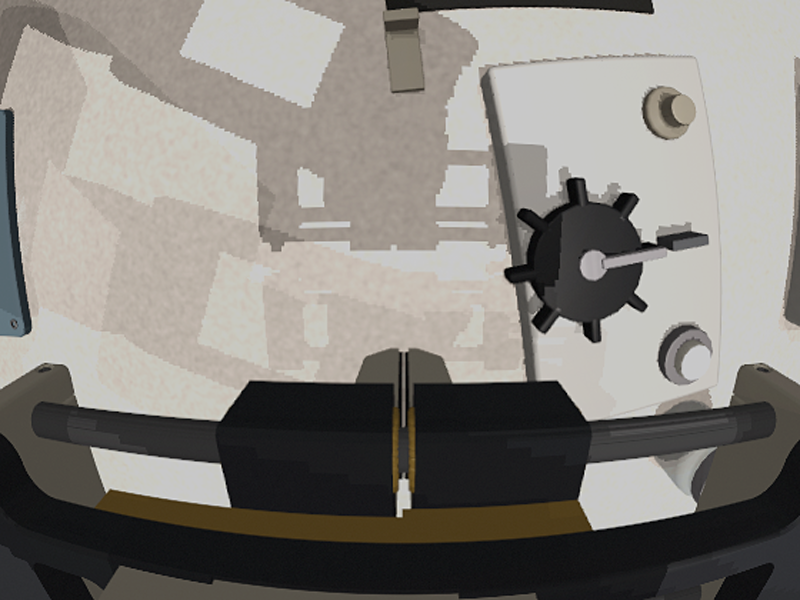

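The ridge now runs from the hub (593,263) to (667,252), in line with the pointer (660-708,240). Now to locate the button.

```bash
python3 - <<'E'
from h import *
import pickle
m=pickle.load(open("w5.pkl","rb"));s=800/560
W=lambda u,v:((u+.5)/s-.5,(v+.5)/s-.5)
i=cv2.imread("pics/w5.png")
z=cv2.resize(i[140:280,350:530],None,fx=4,fy=4,interpolation=cv2.INTER_CUBIC);cv2.imwrite("pics/bz.png",z)
for n,h,p in (("btn",.056,(695,355)),("ridge",.07,(667,252)),("hub",.07,(593,263)),("ptrtip",.058,(658,244)),("ptrend",.058,(707,237))): print(n,onz("wrist",W(*p),h,m)[:2].round(4))
# triangulate button: wrist1, wrist5, top, scene
m1=pickle.load(open("w1.pkl","rb"))
L=[ray("wrist",W(661,313),m1),ray("wrist",W(695,355),m),ray("top",(240+437.5/3.6-.5,140+160.5/3.6-.5)),ray("scene",(120+264.5/3.6-.5,110+302.5/3.6-.5))]
A=0;b=0
for c,d in L:
    d=d/np.linalg.norm(d);P=np.eye(3)-np.outer(d,d);A=A+P;b=b+P@c
X=np.linalg.solve(A,b);print(X.round(4),[np.linalg.norm(np.cross(X-c,d/np.linalg.norm(d))).round(4) for c,d in L])
E
```

```text
btn [ 0.6453 -0.096 ]
ridge [ 0.5998 -0.0235]
hub [ 0.55   -0.0315]
ptrtip [ 0.6001 -0.0204]
ptrend [ 0.6393 -0.0139]
[ 0.6455 -0.0983  0.0565] [np.float64(0.0021), np.float64(0.0023), np.float64(0.0026), np.float64(0.0019)]
```

View pics/bz.png

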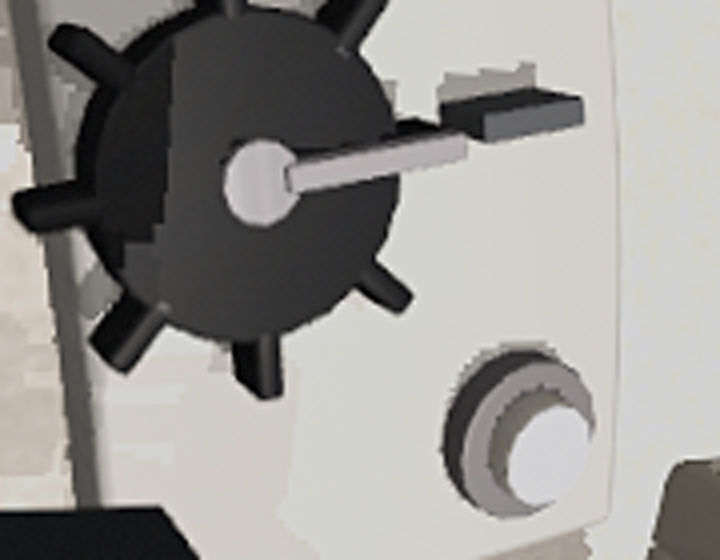

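Button top ≈ (0.6455, -0.098, 0.0565), well proud of its housing. The four rays agree within 2.6 mm.

drive_tool(commands=[[-0.8,4.4,0,0,1],[-1.6,8.8,0,0,1],[-2.4,13.2,0,0,1],[-3.2,17.6,0,0,1],[-3.7,20.3,0,0,1]])

```text
t: 9.9
tool_pos: [0.6476, -0.0986, 0.1446]
orientation: [[-0.0, 1.0, -0.003], [1.0, 0.0, 0.001], [0.001, -0.003, -1.0]]
ft_force: [-0.8, 0.6, 0.8]
finger_gap: 0.0006
```

drive_tool(commands=[[0,0,2,0,1],[0,0,4,0,1],[0,0,6,0,1],[0,0,7.5,0,1],[0,0,8,0,1]])

```text
t: 10.4
tool_pos: [0.6438, -0.0976, 0.064]
orientation: [[-0.0, 1.0, -0.006], [1.0, 0.0, 0.002], [0.002, -0.006, -1.0]]
ft_force: [-0.3, -0.6, 0.5]
finger_gap: 0.0007
```

```bash
python3 - <<'E'
from h import *
i=capture("wrist");s=sensors.read_state();print(s["tool_pos"],s["ft_force"])
cv2.imwrite("pics/w6z.png",cv2.convertScaleAbs(cv2.resize(i,(800,600),interpolation=cv2.INTER_CUBIC),alpha=.95))
i=capture("scene")[110:260,120:340]
cv2.imwrite("pics/s6z.png",cv2.convertScaleAbs(cv2.resize(i,None,fx=3.6,fy=3.6,interpolation=cv2.INTER_CUBIC),alpha=1.3))
E
```

```text
[ 0.64423895 -0.09778476  0.06454975] [-0.14948109  0.02331521  0.28446947]
```

View pics/w6z.png

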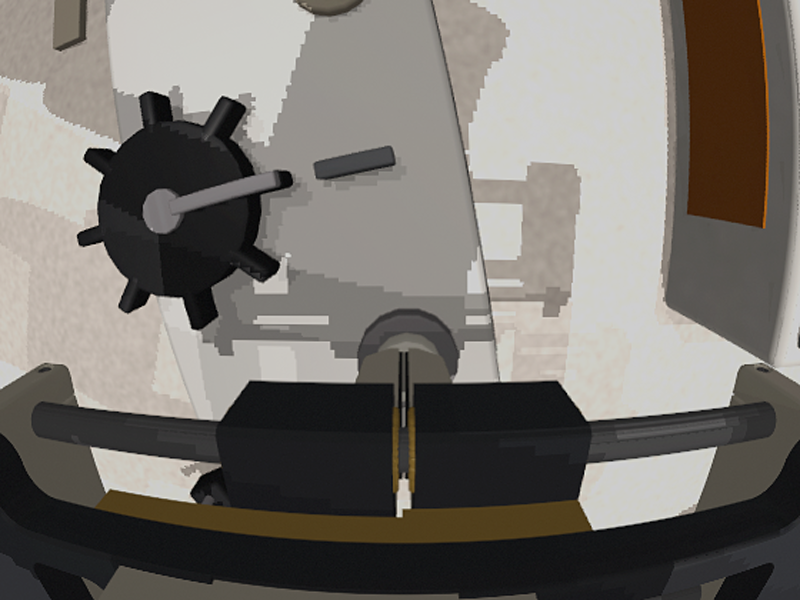

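View pics/s6z.png

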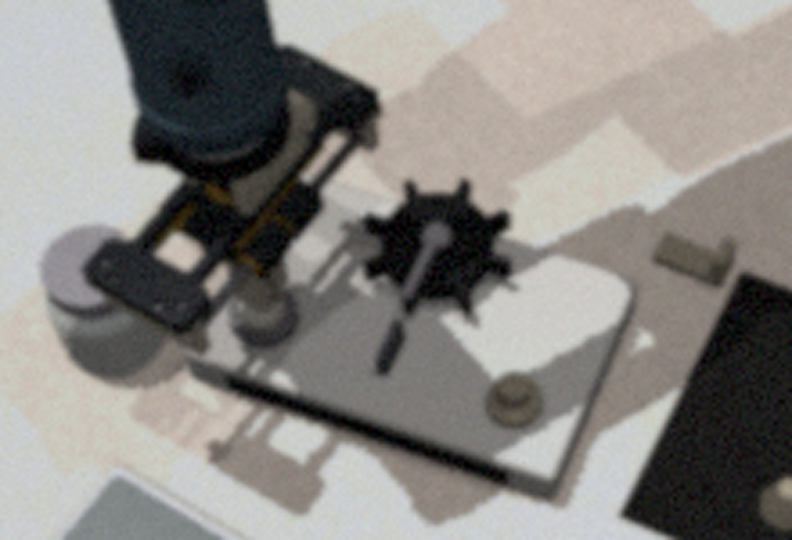

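The wheel is aligned, and the tip is centred over the button (housing centre near column 407, tip at 403) and clear of the jar. Pressing gently and watching the force.

drive_tool(commands=[[0,0,0.3,0,1],[0,0,0.6,0,1],[0,0,0.8,0,1],[0,0,1,0,1],[0,0,1,0,1]])

```text
t: 11.0
tool_pos: [0.6462, -0.0984, 0.0579]
orientation: [[0.0, 1.0, 0.001], [1.0, -0.0, -0.0], [-0.0, 0.001, -1.0]]
ft_force: [0.4, 0.2, 1.1]
finger_gap: 0.0003
```

drive_tool(commands=[[0,0,0.1,0,1],[0,0,0.2,0,1],[0,0,0.3,0,1],[0,0,0.3,0,1]])

```text
t: 11.4
tool_pos: [0.6462, -0.0984, 0.0549]
orientation: [[-0.0, 1.0, 0.001], [1.0, 0.0, -0.0], [-0.0, 0.001, -1.0]]
ft_force: [-0.1, 0.6, 2.9]
finger_gap: 0.0004
```

drive_tool(commands=[[0,0,0.1,0,1],[0,0,0.2,0,1],[0,0,0.2,0,1]])

```text
t: 11.7
tool_pos: [0.6462, -0.0984, 0.0528]
orientation: [[0.0, 1.0, 0.001], [1.0, -0.0, -0.0], [-0.0, 0.001, -1.0]]
ft_force: [1.3, 0.1, 4.8]
finger_gap: 0.0003
```

drive_tool(commands=[[0,0,0.1,0,1],[0,0,0.1,0,1],[0,0,0.1,0,1]])

```text
t: 12.0
tool_pos: [0.6462, -0.0984, 0.0523]
orientation: [[-0.0, 1.0, 0.001], [1.0, 0.0, -0.0], [-0.0, 0.001, -1.0]]
ft_force: [0.1, -0.4, 7.1]
finger_gap: 0.0004
```

drive_tool(commands=[[0,0,0.1,0,1],[0,0,0.1,0,1],[0,0,0.1,0,1]])

```text
t: 12.3
tool_pos: [0.6462, -0.0984, 0.0522]
orientation: [[-0.0, 1.0, 0.001], [1.0, 0.0, -0.0], [-0.0, 0.001, -1.0]]
ft_force: [-2.4, 0.6, 11.5]
finger_gap: 0.0005
```

Hard stop at z = 0.0522: the force climbed from about 5 N to 11.5 N with no further travel, so the button is fully down. Releasing and retreating.

drive_tool(commands=[[0,0,-0.5,0,1],[0,0,-1.2,0,1],[0,0,-3,0,1],[0,0,-6,0,1],[0,0,-10,0,1]])

```text
t: 12.8
tool_pos: [0.6439, -0.0977, 0.1488]
orientation: [[0.0, 1.0, -0.006], [1.0, -0.0, 0.002], [0.002, -0.006, -1.0]]
ft_force: [0.8, -0.8, 0.6]
finger_gap: 0.0006
```

drive_tool(commands=[[0,-4,-4,0,1],[0,-8,-6,0,1],[0,-12,-6,0,1],[0,-16,-6,0,1],[0,-20,-6,0,1]])

```text
t: 13.3
tool_pos: [0.4438, -0.0979, 0.2103]
orientation: [[-0.0, 1.0, -0.001], [1.0, 0.0, 0.0], [0.0, -0.001, -1.0]]
ft_force: [-0.0, 0.1, 1.1]
finger_gap: 0.0004
```

drive_tool(commands=[[0,-2,0,0,1],[0,-2,0,0,1],[0,-2,0,0,1],[0,-2,0,0,1],[0,-2,0,0,1]])

```text
t: 13.8
tool_pos: [0.4268, -0.0984, 0.2104]
orientation: [[-0.0, 1.0, -0.0], [1.0, 0.0, 0.0], [0.0, -0.0, -1.0]]
ft_force: [0.8, -0.1, 0.1]
finger_gap: 0.0002
```

```bash
python3 - <<'E'
from h import *
import pickle
m=camera_model("wrist");i=capture("wrist");s=sensors.read_state();print(s["t"],s["tool_pos"],s["ft_force"])
pickle.dump(m,open("w7.pkl","wb"));cv2.imwrite("pics/w7.png",i)
cv2.imwrite("pics/w7z.png",cv2.convertScaleAbs(cv2.resize(i,(800,600),interpolation=cv2.INTER_CUBIC),alpha=.95))
t=capture("top");cv2.imwrite("pics/top7.png",t)
cv2.imwrite("pics/top7z.png",cv2.convertScaleAbs(cv2.resize(t[140:300,160:460],None,fx=2.6,fy=2.6,interpolation=cv2.INTER_CUBIC),alpha=1.3))
E
```

```text
13.85 [ 0.42667772 -0.09833503  0.21036479] [ 0.28495083 -0.12463733 -0.47869628]
```

View pics/w7z.png

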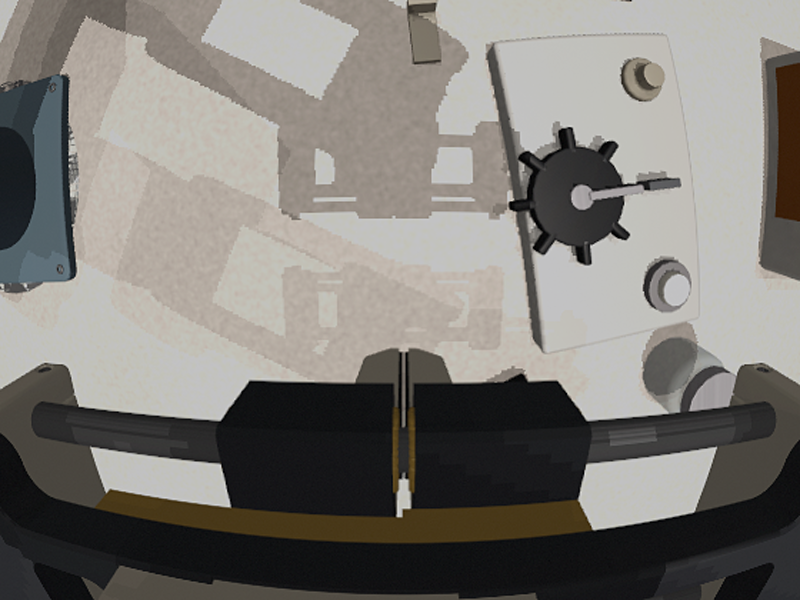

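View pics/top7z.png

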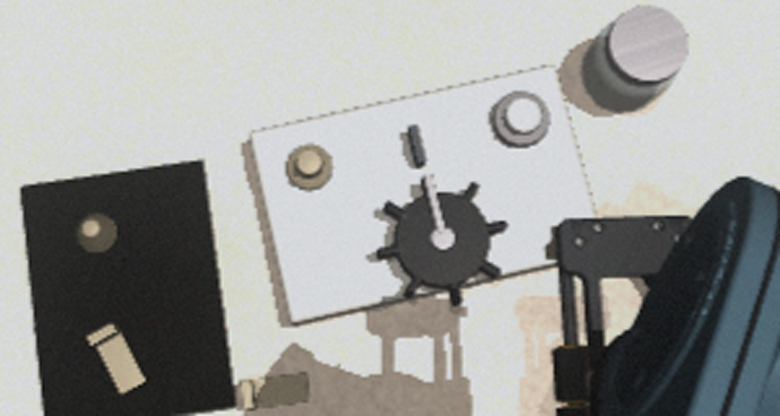

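The ridge lies in line with the pointer in both views (top view: hub (442,238), ridge end (429,177), pointer (415,145)). The button is back up, the loose parts in view are undisturbed and the arm is clear. Handing in.

```bash
python3 -c "
from cell import arm
print(arm.close_job())"
```

```text
the job is handed in; nothing more can be done
None
```

I set the cure timer and pressed the start button, then handed the job in at about 13.9 s of the 58 s allowed.

- **Wheel:** The ridge started 3 clicks short. I gave the wheel three separate clockwise flicks at its front edge with the closed fingertips. I checked the clicks with the wrist camera after the first, second and third flicks. At the end, the wrist and top cameras both show the ridge in line with the pointer.
- **Button:** I pressed it down about 6 mm to a hard stop. The force was about 5 N at the end of the spring travel and 11.5 N against the stop. After I let go, it looks fully up again in the pictures.
- **Surroundings:** The last pictures show the ring, cone, both clips and jar where they were. The hex key set was mostly hidden behind the gripper, so I did not check it by sight. The fingertips never went lower than 45 mm and stayed well away from it, and the force readings show only the wheel and button contacts. The arm finished about 0.21 m up, touching nothing.
- **Measurement differences:** The camera views disagreed by about 2 to 3 mm on the wheel and button positions, and by up to about 1 cm on the pointer tip. The button first resisted about 2 mm higher than I had measured. None of this affected the result.

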